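# Swing the feed dispenser's spout over the stacked bowls

### The arm

A 7-joint arm with a two-finger parallel gripper is mounted at the origin on the work surface. World frame = base frame: x ahead of the robot, y to its left, z up, the work surface at z = 0. Lengths are in m, angles in rad, forces in N, time in s.
With the tool pointing down it reaches from about 0.4 to 0.875 m from the base axis. Payload 19.3 kg.
Tool frame: the origin (TCP) lies on the front face of the gripper's body, between the roots of the fingers; the fingertips stand 73 mm ahead of it and the grasp point (between the pads) lies 54 mm ahead of it; z points along the fingers, y is the direction in which the jaws open and shut (so a half turn about z gives the same grasp; the last joint's range is limited). The gripper opens to 85 mm and grips with 20 to 120 N. Pads are 22 mm wide; open, the fingers measure 114 mm over their backs; the gripper's body (76 mm by 85 mm) begins 54 mm behind the grasp point. The pads swing forward as they close: fully open they stand 13 mm farther back than shut.
Start: joints at [-1.318, 0.521, -0.036, 1.599, 0.021, 1.021, -0.113], TCP at [0.198, 0.593, 0.304] pointing down, gripper open.
Joint ranges: [-2.91, 2.91], [-0.3, 2.13], [-1.5, 1.42], [0.17, 2.43], [-1.26, 4.41], [0.16, 1.93], [-2.52, 2.52]. Speed limits (rad/s): [1.89, 1.89, 2.39, 2.39, 3.01, 3.01, 3.01].

### API

Orientations are given as [roll, pitch, yaw] about the fixed x, y, z axes, in that order (R = Rz(yaw) Ry(pitch) Rx(roll)).
In Python, from workcell import bot gives the robot as it stands.
- The arm moves only by the shell command python3 -m crank 'ROWS' [OPENING] [FORCE]. ROWS is a JSON object of lists of equal length, an entry for each row: "travel": the shift along the world's x, y, z in cm, a list of three; "rot": the turn, a rotation vector about the world's x, y, z in degrees, a list of three. A call has 1 to 8 rows; each row is the pose to reach, as a shift and turn from the pose commanded when the call began; what a row does not reach only later rows make up. A row lasts 1/10 s, in which the tool goes at most 50 mm and 8.59 degrees, less where a joint would pass 70% of its speed; a pose out of reach is approached as far as the arm can. A call with a gripper value outside its range is refused whole. OPENING is the opening, from -1 (shut) to 1 (fully open), so that 0 is half open, set as the call begins (- or left out, the last holds). The fingers move at their own pace and stop on an object; FORCE is the grip in N (left out, the last holds). Time passes only in rows, so rows that repeat a pose let the fingers close. It gives the time, the measured TCP pose, the force and the opening at its end, in the units of the state.
- bot.observe(): the state, without advancing time (a new reading comes with each control period).
- bot.grab_frame(name): name is "scene" or "side" or "wrist"; returns the picture (420x560x3 uint8, red, green, blue); there is no depth.
- bot.camera_model(name): a dict with "fx", "fy", "cx", "cy" (pixels), "R" (3x3) and "t" (3): a world point X has camera coordinates R X + t. Camera axes: x right, y down, z forward; pixel columns grow to the right and rows downward; lengths in m; the calibration is good to about 2 mm. The wrist camera is an equidistant fisheye: a pixel r from the principal point sees the ray r / f radians off the axis. A picture is of the moment at which its call begins: read the wrist's pose just before it. camera_model takes no time and is no camera call; for the wrist camera it gives the pose at the moment of the call.
- bot.job_done(): hands the job in, once; it reports no verdict.
Trained networks look in the newest picture that a camera, given by its name, has taken for a name from the list of things; names that differ only in an ending like _2 or _b are one class to them, and where a whole thing is asked for, a point or a joint stands for the part that bears it (a point fixed in the world has none). Each returns a list of dicts, best first, with "conf" (0 to 1); they miss things now and then, are a little off and sometimes report something else, mostly with a low value. They report only what shows in the picture. A call takes as long as a camera call. They do not tell look-alikes from the thing itself.
- bot.silhouettes(camera, thing): "pixels" (420x560 bool, what is visible of it) and "box" ([centre column, centre row, width, height] in pixels, round what is visible of it).
The state is a dict: "clock": time; "qpos": joint angles; "qd": joint speeds; "joint_efforts": joint torques, N m; "position": TCP position; "tool_rot": TCP orientation; "force": force on the tool from outside, world axes, zero at the start; "moment": the same for the moment, N m; "grip_width": finger opening in m.
Only numpy, scipy, OpenCV 4.12 (cv2) and the standard library are available. Lean on these libraries where they do the work, as an engineer would, in place of code of your own. Each camera call takes 0.05 s, during which the arm holds its last target.

### The job

Swing the feed dispenser's spout round, the shorter way, until it stands over the two stacked bowls. The crank is locked until it is pressed: push its upright handle slowly and gently down until you feel it reach the bottom (never with more than 25 N), turn it while keeping it down, then let it rise and let go so the spout stays locked over the bowls. Do not force it round while it is locked, and leave the bowls and everything round about where they are.

Things in the scene. Friction and masses are not known exactly. Their poses are not given: they have to be found in the camera images.
- dispenser: Fixed white drum, 120 mm across and 100 mm high on a grey 150 mm foot, with a grey turning cover (126 mm across) up to 119 mm. Origin: centre of its underside, on the vertical axis about which cover, spout and crank turn together, endlessly either way. Twelve lock notches lie 30 degrees apart; unlocked, the cover turns with about 0.04 N m of friction.
- rotor (a joint): Angle (rad) of cover, spout and crank about the dispenser's vertical axis, counter-clockwise from above positive; at 0 the spout points along the dispenser's own x axis. It starts within 0.04 of 0, locked. It does not wrap: it counts on past a full turn. A notch lies at every 30 degrees (0.524 rad), with about 0.04 rad of play.
- spout (a point): Middle of the spout's open outlet, 125 mm from the dispenser's axis and 85 mm up. The grey spout is a trough 40 mm wide that reaches 144 mm out and sweeps clear above everything that stands round the dispenser (all lower than 70 mm).
- handle (a point): Middle of the crank's upright black round handle: 20 mm in diameter, 45 mm high, 163 to 208 mm above the table when up (this point 188 mm). 45 mm from the axis, on the spout's side. It spins freely on its pin, so a grip need not turn with the crank. It stands on a steel arm 20 mm wide whose top is 160 mm up.
- hub (a point): Top of the crank's steel hub, on the axis, 164 mm up, sinking with the crank. Pressed, the crank sinks on a spring: 3 N at first, 0.25 N more per mm. The lock lets go after 8 to 26 mm, differing each time and unseen; 2 mm lower it bottoms hard, still turning freely (spring 5 to 10 N there): press till the force climbs past 11 N. Let up within 12 degrees of a notch, it centres and locks.
- bowls: Two white glazed bowls nested one in the other, 86 mm across and 65 mm high together (they stay together), loose. Origin: centre of the underside. They stand 125 mm from the dispenser's axis, 60 or 120 degrees to one side or the other from where the spout starts, within about 4 mm of a notch position.
- dish: Bystander: low terracotta dish, 92 mm across, 26 mm high, at another of the four places round the dispenser. Origin: centre of the underside.
- slate: Bystander: square grey slate tile, 78 x 78 x 14 mm, at another of the four places. Origin: centre of the underside.
- jar: Bystander: squat closed jar, 60 mm across, 58 mm high, at another of the four places. Origin: centre of the underside.
- toothbrush: Bystander: blue toothbrush lying flat, about 180 mm long. Origin: under its middle.
- clipper: Bystander: steel nail clipper lying flat, 65 mm long. Origin: under its middle.
- hide: Bystander: half-round cork hide, 120 mm long, about 60 mm high. Origin: on the surface under its middle.
- mister: Bystander: upright bottle, 60 mm across, 150 mm high. Origin: centre of the underside.
- stop: Bottom stop inside the drum, unseen, on the axis; fixed, origin as the dispenser's. It takes what the push has over the spring once the crank bottoms: more than 22 N on it (27 to 32 N at the handle, knocks included) harms it. Press at about 10 mm/s: faster, a force reading lags and the crank overshoots hard onto the stop.
- notches: Ring of twelve lock notches inside the drum, unseen; fixed, origin as the dispenser's. Forcing the crank round while locked loads it: more than 40 N on it (28 N sideways at the handle) harms it.
There are look-alikes about, which are no part of the job. What is shaped like the dispenser but yellow is not meant.

How it is judged:
On the way, in this order (a step that is already met when the one before it is completed fails the run):
1. the lock is let go and the spout turned out of its starting notch (distance of spout from where it was at the start of the episode above 0.03 m), for 0.1 s.
2. the spout is brought over the stacked bowls (horizontal distance between spout and bowls below 0.02 m), for 0.2 s.
At the end, for the whole second after the job is handed in: The spout's outlet is within 13 mm (seen from above) of the middle of the stacked bowls, which it can only be while let go if the crank has locked in that notch; it stands still, and the bowls are within 15 mm of where they stood (horizontal distance between spout and bowls below 0.013 m and velocity of joint rotor between -0.05 and 0.05 rad/s and distance of bowls from where it was at the start of the episode below 0.015 m); the robot touches nothing.
It fails at once if the spout is swung the longer way (past 147 degrees from its start) (distance of spout from where it was at the start of the episode above 0.24 m).
It fails at once if the bottom stop is pressed with more than 22 N (27 to 32 N at the handle) (contact force between anything else and stop above 22 N).
It fails at once if the crank is forced round while locked: more than 40 N on the notches (28 N sideways at the handle) (contact force between anything else and notches above 40 N).
It fails at once if the bowls or a bystander are disturbed (moved more than 20 mm) (distance of any of bowls, dish, slate, jar, toothbrush, clipper, hide, mister from where it was at the start of the episode above 0.02 m).
It also fails if it takes over 51 s, if anything falls off the work surface, if the arm or the gripper's body presses on something with over 40 N, if the wrist force passes 120 N, or if a joint passes its speed limit or range.

## Working session

There is one attempt and no reset: what is moved stays moved. The work goes in short steps, Python scripts to look and compute and a shell command to move; the robot and the scene stay as the last step left them, time stands still between calls to the robot, and variables do not carry over. Pictures are saved under pics/ and viewed, and the job is handed in when it is done.

```bash
mkdir -p pics; ls; python3 - <<'E'
from workcell import bot
import cv2
s=bot.observe(); print(s)
for n in ("scene","side","wrist"):
    m=bot.camera_model(n); print(n,m)
    f=bot.grab_frame(n); cv2.imwrite(f"pics/{n}0.png",f[:,:,::-1])
E
```

```text
pics
{'clock': 0.0, 'qpos': array([-1.3182155 ,  0.52199316, -0.03631656,  1.59999885,  0.02122835,
        1.02107594, -0.11278815]), 'qd': array([-4.60228068e-04, -6.19659752e-04,  1.02542665e-03, -2.42937198e-03,
        9.30633108e-05, -1.67230016e-03, -8.69058202e-04]), 'joint_efforts': array([ 6.08799946e-04, -9.27097034e+01,  1.98023580e+00, -3.69919503e+01,
        1.78528775e-02,  8.21766676e-03, -4.49898678e-07]), 'position': array([0.19821523, 0.59247617, 0.30334208]), 'tool_rot': array([-3.14050814e+00,  1.06291083e-04,  2.81881902e+00]), 'force': array([-0.02485525, -0.19221455,  0.13005275]), 'moment': array([-0.01997473,  0.02421012,  0.00112932]), 'grip_width': 0.0853793792676784}
scene {'fx': 459.3346003939427, 'fy': 459.3346003939427, 'cx': 272.7032674815981, 'cy': 217.07215848456954, 'R': array([[-0.25695998,  0.96634949, -0.01184205],
       [ 0.8090386 ,  0.2083951 , -0.54957076],
       [-0.5286096 , -0.15079837, -0.83536324]]), 't': array([ 0.106899  , -0.34225711,  1.71072214])}
side {'fx': 440.18351963148376, 'fy': 440.18351963148376, 'cx': 281.12883235925653, 'cy': 217.37885435995145, 'R': array([[ 0.87926759, -0.47606785,  0.01574505],
       [-0.27874503, -0.54106623, -0.79344095],
       [ 0.38625085,  0.69325806, -0.60844355]]), 't': array([-0.44369621,  0.26913011,  0.89887588])}
wrist {'fx': 325.19226210127806, 'fy': 325.19226210127806, 'cx': 280.27883743000757, 'cy': 205.47162206961275, 'R': array([[ 3.16552406e-01,  9.48574889e-01, -5.04231442e-04],
       [ 8.98230590e-01, -2.99580867e-01,  3.21610186e-01],
       [ 3.04920288e-01, -1.02259394e-01, -9.46872026e-01]]), 't': array([-0.62416816, -0.04218675,  0.37872688])}
```

View pics/scene0.png

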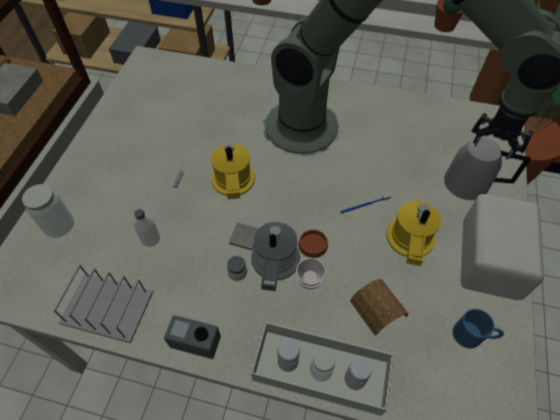

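View pics/side0.png

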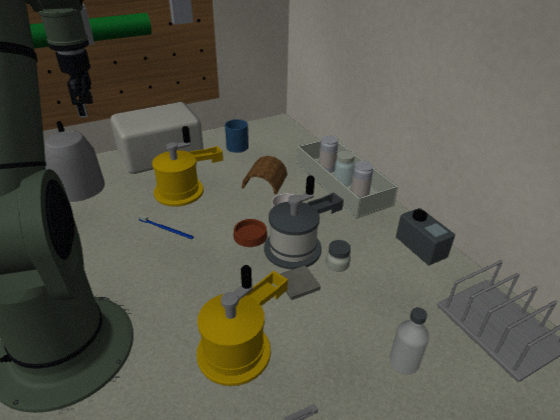

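View pics/wrist0.png

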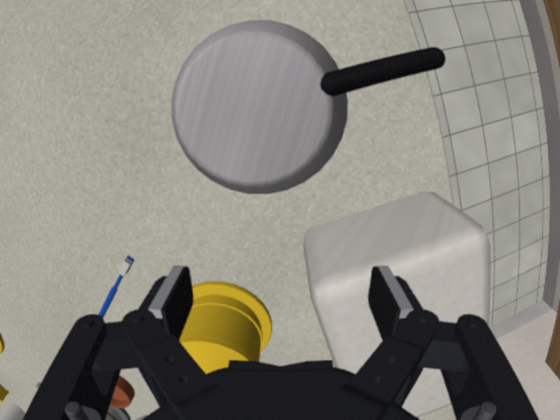

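The white dispenser with grey cover is at about (275,248) in the scene picture. The two yellow look-alikes are at (232,170) and (416,228). The bowls show at (311,273), next to the spout. I'll measure these next.

```bash
cat > h.py <<'E'
from workcell import bot
import numpy as np, cv2
def ray(m,uv):
    d=np.array([(uv[0]-m['cx'])/m['fx'],(uv[1]-m['cy'])/m['fy'],1.]);R=np.array(m['R'])
    return -R.T@m['t'], R.T@d
def atz(m,uv,z):
    c,d=ray(m,uv); return c+d*(z-c[2])/d[2]
def proj(m,X):
    p=np.array(m['R'])@np.array(X)+m['t']; return np.array([m['fx']*p[0]/p[2]+m['cx'],m['fy']*p[1]/p[2]+m['cy']])
E
python3 - <<'E'
from h import *
for n in ("scene","side"):
    f=bot.grab_frame(n); m=bot.camera_model(n)
    ov=f.copy()
    for t,z in (("dispenser",.06),("spout",.09),("handle",.188),("hub",.164),("bowls",.06),("dish",.02),("jar",.03),("slate",.01)):
        for r in bot.silhouettes(n,t)[:3]:
            b=np.array(r['box']); print(n,t,round(r['conf'],2),b.round(1),int(r['pixels'].sum()),atz(m,b[:2],z).round(3))
    c=(200,205,150,100) if n=="scene" else (220,160,150,120)
    x,y,w,h=c
    cv2.imwrite(f"pics/crop_{n}.png",cv2.resize(f[y:y+h,x:x+w,::-1],None,fx=5,fy=5,interpolation=cv2.INTER_CUBIC))
E
```

```text
scene dispenser 0.91 [272.7 258.6  51.2  70.9] 2528 [0.6  0.05 0.06]
scene dispenser 0.65 [413.8 232.8  60.1  66.5] 2497 [0.41  0.437 0.06 ]
scene dispenser 0.62 [233.3 170.1  40.6  53. ] 1851 [ 0.313 -0.161  0.06 ]
scene spout 0.94 [231.4 172.1  36.5  54.9] 1299 [ 0.345 -0.155  0.09 ]
scene spout 0.77 [274.8 256.1  44.2  70.4] 1865 [0.606 0.058 0.09 ]
scene spout 0.71 [419.6 232.8  45.7  64.4] 1684 [0.426 0.448 0.09 ]
scene handle 0.56 [274.5 242.2   6.7   8. ] 102 [0.617 0.061 0.188]
scene handle 0.41 [424.1 217.6   5.5  14.1] 86 [0.44  0.437 0.188]
scene hub 0.76 [273.9 236.9   6.3  20.9] 197 [0.588 0.051 0.164]
scene hub 0.66 [424.2 214.6  12.   22.1] 222 [0.412 0.441 0.164]
scene hub 0.53 [231.3 151.6   8.7  17. ] 140 [ 0.323 -0.156  0.164]
scene dish 0.59 [311.6 244.6  27.   28.4] 664 [0.503 0.147 0.02 ]
scene jar 0.75 [237.5 270.4  17.6  25.7] 408 [ 0.649 -0.045  0.03 ]
scene slate 0.89 [243.3 237.9  28.3  28.1] 510 [ 0.527 -0.065  0.01 ]
scene slate 0.16 [147.6 228.6  22.1  32. ] 625 [ 0.57  -0.369  0.01 ]
side dispenser 0.97 [188.9 165.5  76.6  77.4] 2816 [0.439 0.481 0.06 ]
[... 314 characters left out ...]
.8  48.6] 1598 [0.438 0.515 0.09 ]
side handle 0.51 [246.4 276.4  15.9  24.7] 209 [ 0.344 -0.156  0.188]
side handle 0.51 [186.9 133.8   9.6  16.8] 118 [0.433 0.439 0.188]
side hub 0.87 [178.6 144.1  22.9  37.1] 309 [0.404 0.435 0.164]
side hub 0.83 [235.9 291.5  34.1  53.7] 761 [ 0.32  -0.16   0.164]
side hub 0.82 [303.  196.8  24.2  36.5] 445 [0.586 0.046 0.164]
side bowls 0.49 [282.4 198.9  17.5  11.2] 157 [0.611 0.19  0.06 ]
side dish 0.94 [250.9 232.8  32.5  24.9] 703 [0.489 0.14  0.02 ]
side jar 0.77 [338.2 254.1  23.4  32.4] 656 [ 0.641 -0.046  0.03 ]
side slate 0.92 [303.3 284.   36.6  34.7] 849 [ 0.522 -0.077  0.01 ]
side slate 0.65 [305.8 206.3  80.3  61.8] 2257 [0.688 0.188 0.01 ]
```

View pics/crop_scene.png

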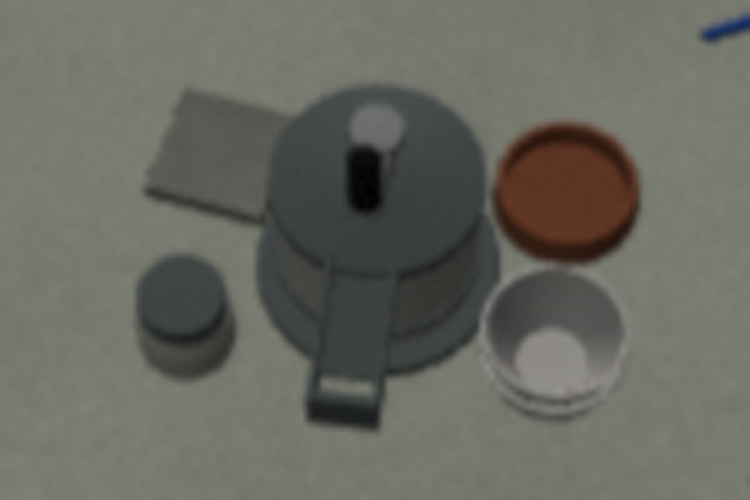

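View pics/crop_side.png

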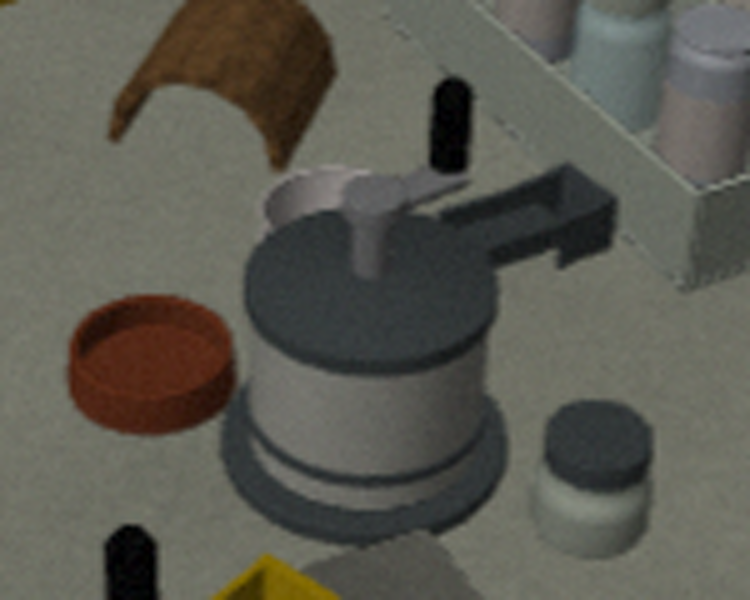

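```bash
python3 - <<'E'
from h import *
ms=bot.camera_model("scene"); md=bot.camera_model("side")
S=lambda x,y:(200+x/5-.4,205+y/5-.4); D=lambda x,y:(220+x/5-.4,160+y/5-.4)
P={}
def p(k,m,uv,z): P[k]=atz(m,uv,z); print(k,P[k].round(4))
p("hubS",ms,S(378,125),.164); p("hubD",md,D(372,195),.164)
p("hanS top",ms,S(363,154),.208); p("hanD top",md,D(453,86),.208)
p("hanS mid",ms,S(365,178),.186); p("hanD mid",md,D(450,126),.186)
p("coverS",ms,S(377,178),.119); p("coverD",md,D(370,285),.119)
p("footS",ms,S(379,262),.008); 
p("bowlS",ms,S(554,336),.065); 
p("spoutS",ms,S(345,387),.085)
p("dishS",ms,S(567,186),.026);p("jarS",ms,S(182,296),.058)
p("jarD",md,D(600,442),.058);p("dishD",md,D(152,340),.026)
ax=(P["hubS"]+P["hubD"])[:2]/2
for k in P:
    d=P[k][:2]-ax; print(k,np.hypot(*d).round(4),np.degrees(np.arctan2(d[1],d[0])).round(1))
E
```

```text
hubS [0.5647 0.0487 0.164 ]
hubD [0.5634 0.0495 0.164 ]
hanS top [0.6102 0.0528 0.208 ]
hanD top [0.6101 0.0565 0.208 ]
hanS mid [0.6116 0.054  0.186 ]
hanD mid [0.6094 0.0557 0.186 ]
coverS [0.5721 0.0497 0.119 ]
coverD [0.558  0.0389 0.119 ]
footS [0.5661 0.0485 0.008 ]
bowlS [0.6169 0.1651 0.065 ]
spoutS [0.6865 0.0612 0.085 ]
dishS [0.4958 0.149  0.026 ]
jarS [ 0.6423 -0.0491  0.058 ]
jarD [ 0.6366 -0.0535  0.058 ]
dishD [0.4929 0.1547 0.026 ]
hubS 0.0007 -34.9
hubD 0.0007 145.1
hanS top 0.0463 4.6
hanD top 0.0467 9.1
hanS mid 0.0479 5.9
hanD mid 0.0458 8.3
coverS 0.008 4.3
coverD 0.0118 -120.7
footS 0.0022 -15.6
bowlS 0.1275 65.5
spoutS 0.123 5.7
dishS 0.121 124.3
jarS 0.1256 -51.4
jarD 0.1257 -54.7
dishD 0.1273 124.0
```

The grey-covered white dispenser fits: its axis is at about (0.564, 0.049) and the spout points to about 6.5°. The bowls sit 0.127 m out at 65.5°, so the turn is +60° (counter-clockwise). I'll bring the gripper above the handle with the jaws radial.

```bash
python3 -m crank '{"travel":[[1.5,-2,0],[4.2,-5.5,0],[7,-9.2,0],[9.7,-12.7,0],[12.4,-16.2,0],[15.1,-19.8,0],[17.8,-23.4,0],[20.5,-27,0]],"rot":[[0,0,-3],[0,0,-7],[0,0,-11],[0,0,-15],[0,0,-19],[0,0,-23],[0,0,-27],[0,0,-31]]}' 0 30; python3 -m crank '{"travel":[[2.8,-3.7,0],[5.6,-7.4,0],[8.4,-11,0],[11.2,-14.7,0],[14,-18.3,0],[16.8,-21.9,0],[19.5,-25.5,0],[20.6,-26.8,0]],"rot":[[0,0,-4],[0,0,-8.5],[0,0,-13],[0,0,-17.5],[0,0,-22],[0,0,-26.5],[0,0,-31],[0,0,-34]]}'; python3 -m crank '{"travel":[[0,0,0],[0,0,0]],"rot":[[0,0,0],[0,0,0]]}'
```

```text
clock: 1.85
position: [0.4041, 0.3212, 0.3041]
tool_rot: [3.141, -0.0, 2.275]
force: [1.2, 1.6, 0.4]
grip_width: 0.0423
clock: 2.65
position: [0.6109, 0.0504, 0.304]
tool_rot: [3.141, 0.002, 1.677]
force: [-0.2, 0.1, 0.0]
grip_width: 0.0423
clock: 2.85
position: [0.6089, 0.0554, 0.3036]
tool_rot: [-3.141, -0.0, 1.685]
force: [-0.8, 0.4, -0.7]
grip_width: 0.0427
```

```bash
python3 - <<'E'
from h import *
o=bot.observe(); print(o['position'],o['force'])
for n in ("scene","side","wrist"):
    f=bot.grab_frame(n)
    x,y,w,h={"scene":(200,180,150,120),"side":(220,100,150,120),"wrist":(0,0,560,420)}[n]
    k=5 if n!="wrist" else 1
    cv2.imwrite(f"pics/b_{n}.png",cv2.resize(f[y:y+h,x:x+w,::-1],None,fx=k,fy=k,interpolation=cv2.INTER_CUBIC))
    m=bot.camera_model(n)
    if n!="wrist":
        print(n,[proj(m,[0.609,0.0552,z]).round(1) for z in (.208,.23,.3)])
    else: print(m)
E
```

```text
[0.60892655 0.05542774 0.30362103] [-0.80219581  0.37672926 -0.65075977]
scene [array([273.2, 235.2]), array([273.1, 230.8]), array([272.8, 215.9])]
side [array([310.1, 177.2]), array([310.6, 169.2]), array([312.4, 142.4])]
{'fx': 325.19226210127806, 'fy': 325.19226210127806, 'cx': 280.27883743000757, 'cy': 205.47162206961275, 'R': array([[ 0.99319877,  0.11642644,  0.00104587],
       [ 0.10997573, -0.94104348,  0.31991015],
       [ 0.03823021, -0.31761935, -0.94744731]]), 't': array([-0.61158555, -0.05571414,  0.37367952])}
```

View pics/b_side.png

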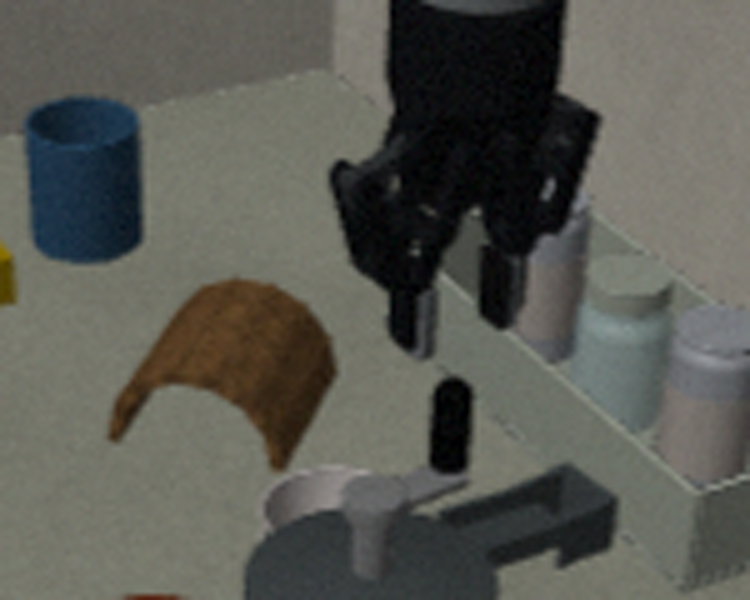

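View pics/b_wrist.png

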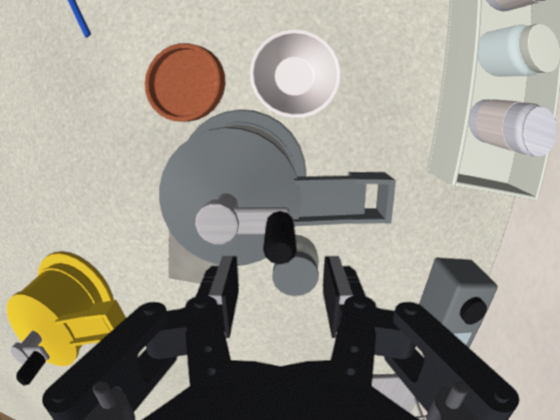

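The wrist picture shows the handle (280,238) midway between the pads. The hub is at (217,222), the bowls at (295,74) and the outlet at (372,196). I'll measure with the fisheye.

```bash
cat >> h.py <<'E'
def fatz(m,uv,z):
    a=np.array([uv[0]-m['cx'],uv[1]-m['cy']]);r=np.hypot(*a);t=r/m['fx'];u=a/r*np.sin(t)
    R=np.array(m['R']);d=R.T@np.array([u[0],u[1],np.cos(t)]);c=-R.T@m['t']
    return c+d*(z-c[2])/d[2]
E
python3 - <<'E'
from h import *
m=bot.camera_model("wrist")
hub=fatz(m,(217,222),.164)
for k,uv,z in (("hub",(217,222),.164),("han top",(281,224),.208),("han bot",(280,252),.166),("bowl rim",(295,73),.065),("bowl floor",(295,76),.02),("outlet",(372,196),.09)):
    p=fatz(m,uv,z);d=p-hub;print(k,p.round(4),np.hypot(*d[:2]).round(4),np.degrees(np.arctan2(d[1],d[0])).round(1))
E
```

```text
hub [0.5652 0.0503 0.164 ] 0.0 0.0
han top [0.6075 0.0718 0.208 ] 0.0474 26.9
han bot [0.6115 0.0336 0.166 ] 0.0492 -19.9
bowl rim [0.6101 0.1642 0.065 ] 0.1224 68.5
bowl floor [0.6121 0.1648 0.02  ] 0.1237 67.7
outlet [0.6946 0.062  0.09  ] 0.1299 5.1
```

```bash
python3 - <<'E'
from h import *
m=bot.camera_model("wrist")
for k,uv,z in (("han top",(280,249),.208),("han bot",(281,221),.163),("han mid",(280.5,236),.186)):
    p=fatz(m,uv,z);print(k,p.round(4))
E
```

```text
han top [0.6088 0.0566 0.208 ]
han bot [0.6095 0.056  0.163 ]
han mid [0.6093 0.0549 0.186 ]
```

The handle is at (0.609, 0.055), directly under the TCP. I'll descend and close.

```bash
python3 -m crank '{"travel":[[0,0,-0.8],[0,0,-1.8],[0,0,-2.8],[0,0,-3.8],[0,0,-4.7],[0,0,-5.4],[0,0,-5.8],[0,0,-6]],"rot":[[0,0,0],[0,0,0],[0,0,0],[0,0,0],[0,0,0],[0,0,0],[0,0,0],[0,0,0]]}'; python3 -m crank '{"travel":[[0,0,0],[0,0,0]],"rot":[[0,0,0],[0,0,0]]}'; python3 - <<'E'
from h import *
for n in ("scene","side"):
    f=bot.grab_frame(n)
    x,y,w,h={"scene":(200,180,150,120),"side":(220,100,150,120)}[n]
    cv2.imwrite(f"pics/c_{n}.png",cv2.resize(f[y:y+h,x:x+w,::-1],None,fx=5,fy=5))
E
```

```text
clock: 3.8
position: [0.6092, 0.0547, 0.2435]
tool_rot: [-3.141, 0.0, 1.684]
force: [-0.4, -0.6, 0.4]
grip_width: 0.0429
clock: 4.0
position: [0.6094, 0.0547, 0.2442]
tool_rot: [3.141, -0.0, 1.684]
force: [-0.2, 0.7, -0.0]
grip_width: 0.0427
```

View pics/c_side.png

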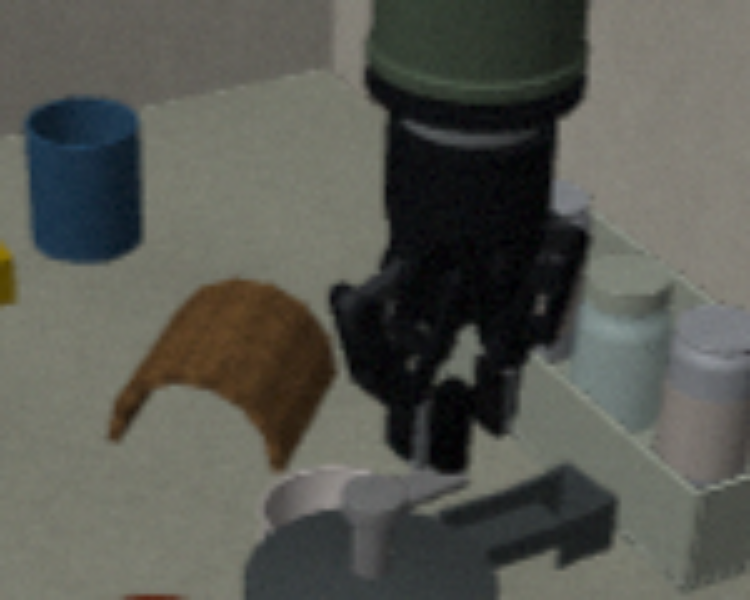

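The handle stands between the pads at about (448,425) in the crop, and the fingers clear the hub. Closing with 30 N.

```bash
python3 -m crank '{"travel":[[0,0,0],[0,0,0],[0,0,0],[0,0,0],[0,0,0],[0,0,0]],"rot":[[0,0,0],[0,0,0],[0,0,0],[0,0,0],[0,0,0],[0,0,0]]}' -1 30;  python3 -m crank '{"travel":[[0,0,0],[0,0,0]],"rot":[[0,0,0],[0,0,0]]}'
```

```text
clock: 4.7
position: [0.6088, 0.0546, 0.2439]
tool_rot: [-3.14, -0.0, 1.684]
force: [-5.7, 0.3, 3.1]
grip_width: 0.0192
clock: 4.9
position: [0.6088, 0.0547, 0.2439]
tool_rot: [-3.14, -0.0, 1.684]
force: [-4.8, -1.0, 2.4]
grip_width: 0.0192
```

Gripped: the opening is 19 mm, and the small radial load is harmless. Pressing slowly now.

```bash
for i in 1 2 3 4; do :; done
python3 -m crank '{"travel":[[0,0,-0.1],[0,0,-0.2],[0,0,-0.3]],"rot":[[0,0,0],[0,0,0],[0,0,0]]}'
python3 -m crank '{"travel":[[0,0,-0.1],[0,0,-0.2],[0,0,-0.3]],"rot":[[0,0,0],[0,0,0],[0,0,0]]}'
```

```text
clock: 5.2
position: [0.6088, 0.0547, 0.2409]
tool_rot: [-3.14, -0.0, 1.684]
force: [-4.7, -0.7, 3.4]
grip_width: 0.019
clock: 5.5
position: [0.6088, 0.0546, 0.2379]
tool_rot: [-3.14, -0.0, 1.684]
force: [-5.6, 0.1, 5.0]
grip_width: 0.019
```

```bash

python3 -m crank '{"travel":[[0,0,-0.1],[0,0,-0.2]],"rot":[[0,0,0],[0,0,0]]}' | egrep 'pos|force'
python3 -m crank '{"travel":[[0,0,-0.1]],"rot":[[0,0,0]]}' | egrep 'pos|force'
python3 -m crank '{"travel":[[0,0,-0.1]],"rot":[[0,0,0]]}' | egrep 'pos|force'
```

```text
position: [0.6088, 0.0547, 0.2359]
force: [-6.1, -1.1, 4.7]
position: [0.6088, 0.0547, 0.235]
force: [-6.0, 0.1, 6.2]
position: [0.6088, 0.0546, 0.234]
force: [-6.5, -0.7, 6.1]
```

```bash
python3 -m crank '{"travel":[[0,0,-0.1]],"rot":[[0,0,0]]}' | egrep 'pos|force'
```

```text
position: [0.6088, 0.0546, 0.233]
force: [-6.2, 0.2, 5.7]
```

```bash
python3 -m crank '{"travel":[[0,0,-0.1]],"rot":[[0,0,0]]}' | egrep 'pos|force'
```

```text
position: [0.6088, 0.0547, 0.232]
force: [-6.8, -0.9, 5.3]
```

```bash
python3 -m crank '{"travel":[[0,0,-0.1]],"rot":[[0,0,0]]}' | egrep 'pos|force'
```

```text
position: [0.6088, 0.0546, 0.231]
force: [-7.4, -1.0, 6.5]
```

```bash
python3 -m crank '{"travel":[[0,0,-0.1]],"rot":[[0,0,0]]}' | egrep 'pos|force'
```

```text
position: [0.6088, 0.0547, 0.23]
force: [-6.0, -0.6, 7.2]
```

```bash
python3 -m crank '{"travel":[[0,0,-0.1]],"rot":[[0,0,0]]}' | egrep 'pos|force'
```

```text
position: [0.6088, 0.0546, 0.2291]
force: [-6.3, -0.1, 7.0]
```

```bash
python3 -m crank '{"travel":[[0,0,-0.1]],"rot":[[0,0,0]]}' | egrep 'pos|force'
```

```text
position: [0.6088, 0.0547, 0.2281]
force: [-6.3, -0.7, 7.2]
```

```bash
python3 -m crank '{"travel":[[0,0,-0.1]],"rot":[[0,0,0]]}' | egrep 'pos|force'
```

```text
position: [0.6088, 0.0546, 0.2271]
force: [-6.6, -0.7, 6.9]
```

```bash
python3 -m crank '{"travel":[[0,0,-0.1]],"rot":[[0,0,0]]}' | egrep 'pos|force'
```

```text
position: [0.6088, 0.0547, 0.2261]
force: [-7.0, 0.0, 10.1]
```

```bash
python3 -m crank '{"travel":[[0,0,-0.1]],"rot":[[0,0,0]]}' | egrep 'pos|force'
```

```text
position: [0.609, 0.0546, 0.2255]
force: [-10.9, -1.3, 22.9]
```

It has bottomed about 18 mm down, and the stop is stiff. I'll back off half a millimetre.

```bash
python3 -m crank '{"travel":[[0,0,0.05],[0,0,0.05]],"rot":[[0,0,0],[0,0,0]]}' | egrep 'pos|force'
```

```text
position: [0.6089, 0.0546, 0.2259]
force: [-8.2, -0.1, 12.0]
```

```bash
python3 -m crank '{"travel":[[0,0,0.02],[-0.01,0.08,0.03],[-0.02,0.15,0.03],[-0.03,0.22,0.03]],"rot":[[0,0,0],[0,0,0],[0,0,0],[0,0,0]]}' | egrep 'pos|force'
```

```text
position: [0.6086, 0.0566, 0.226]
force: [-7.2, -1.9, 9.3]
```

```bash
python3 -m crank '{"travel":[[-0.02,0.1,0],[-0.05,0.2,0],[-0.08,0.36,0]],"rot":[[0,0,0],[0,0,0],[0,0,0]]}' | egrep 'pos|force'
```

```text
position: [0.6079, 0.06, 0.2261]
force: [-6.3, -2.6, 9.7]
```

Force stays low, so the lock is free. Swinging on.

```bash
python3 -m crank '{"travel":[[-0.08,0.28,0],[-0.18,0.56,0],[-0.30,0.83,0],[-0.44,1.09,0],[-0.59,1.34,0],[-0.76,1.58,0],[-0.94,1.81,0],[-1.14,2.03,0]],"rot":[[0,0,0],[0,0,0],[0,0,0],[0,0,0],[0,0,0],[0,0,0],[0,0,0],[0,0,0]]}' | egrep 'pos|force'
```

```text
position: [0.5968, 0.0801, 0.2262]
force: [-3.4, -4.5, 7.4]
```

```bash
python3 -m crank '{"travel":[[-0.21,0.20,0],[-0.44,0.39,0],[-0.67,0.57,0],[-0.92,0.73,0],[-1.18,0.87,0],[-1.45,0.99,0],[-1.45,0.99,0],[-1.45,0.99,0]],"rot":[[0,0,0],[0,0,0],[0,0,0],[0,0,0],[0,0,0],[0,0,0],[0,0,0],[0,0,0]]}' | egrep 'clock|pos|force'
python3 - <<'E'
from h import *
for n in ("scene","side","wrist"):
    f=bot.grab_frame(n)
    x,y,w,h={"scene":(200,180,150,120),"side":(220,100,150,120),"wrist":(0,0,560,420)}[n]
    k=5 if n!="wrist" else 1
    cv2.imwrite(f"pics/d_{n}.png",cv2.resize(f[y:y+h,x:x+w,::-1],None,fx=k,fy=k))
E
```

```text
clock: 9.3
position: [0.5825, 0.0903, 0.2263]
force: [-2.0, -3.4, 7.2]
```

View pics/d_wrist.png

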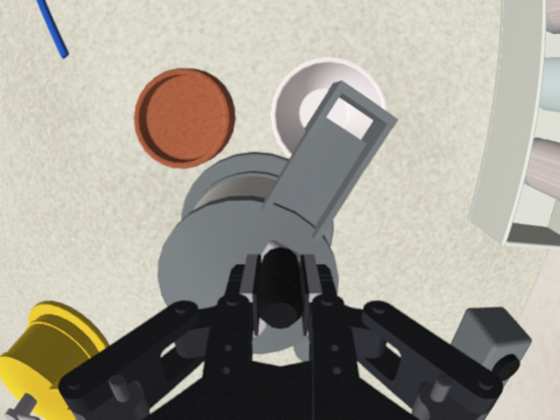

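View pics/d_scene.png

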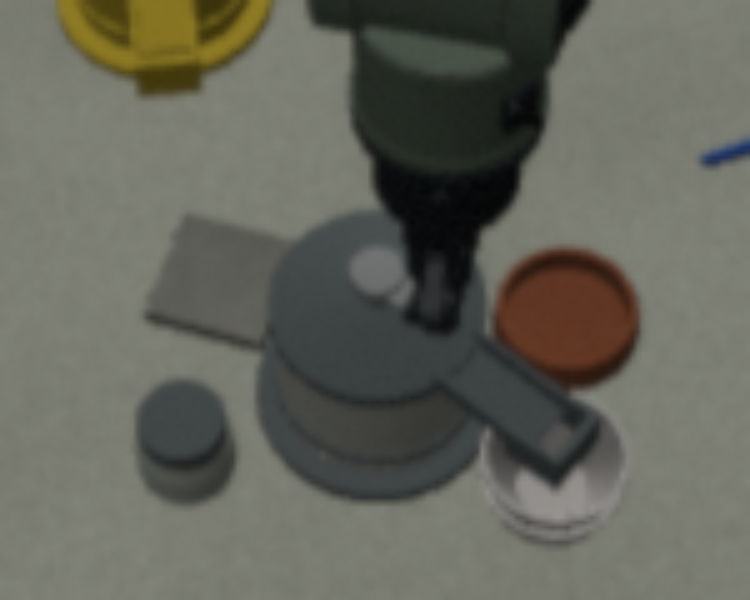

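```bash
python3 - <<'E'
from h import *
m=bot.camera_model("wrist"); ms=bot.camera_model("scene"); hub=np.array([.5645,.0495,0])
for k,p in (("outlet W",fatz(m,(350,118),.085)),("bowl W",fatz(m,(329,115),.065)),("bowl S",atz(ms,(200+554/5-.4,180+461/5-.4),.065)),("outlet S",atz(ms,(200+563/5-.4,180+441/5-.4),.085)),("dish W",fatz(m,(185,117),.026))):
    d=p-hub;print(k,p.round(4),np.hypot(*d[:2]).round(4),np.degrees(np.arctan2(d[1],d[0])).round(1))
E
```

```text
outlet W [0.6198 0.1657 0.085 ] 0.1287 64.6
bowl W [0.6089 0.165  0.065 ] 0.1238 69.0
bowl S [0.6169 0.1651 0.065 ] 0.1269 65.6
outlet S [0.6135 0.1683 0.085 ] 0.1286 67.6
dish W [0.4957 0.1502 0.026 ] 0.122 124.3
```

Both cameras put the outlet within about 2° of the notch at 66.8°. Now I'll let it rise slowly and watch the side forces.

```bash
python3 -m crank '{"travel":[[0,0,0.1],[0,0,0.2]],"rot":[[0,0,0],[0,0,0]]}' | egrep 'pos|force'
```

```text
position: [0.5826, 0.0902, 0.2282]
force: [-2.6, -2.4, 7.6]
```

```bash
python3 -m crank '{"travel":[[0,0,0.1],[0,0,0.2]],"rot":[[0,0,0],[0,0,0]]}' | egrep 'pos|force'
```

```text
position: [0.5826, 0.0902, 0.2303]
force: [-2.9, -2.9, 6.4]
```

```bash
python3 -m crank '{"travel":[[0,0,0.1],[0,0,0.2]],"rot":[[0,0,0],[0,0,0]]}' | egrep 'pos|force'
```

```text
position: [0.5825, 0.0903, 0.2322]
force: [-2.4, -3.2, 6.3]
```

Side forces stay around 4 N. Raising the rest of the way, to about the height where I gripped it.

```bash
python3 -m crank '{"travel":[[0,0,0.15],[0,0,0.3],[0,0,0.45],[0,0,0.6]],"rot":[[0,0,0],[0,0,0],[0,0,0],[0,0,0]]}' | egrep 'pos|force'
python3 -m crank '{"travel":[[0,0,0.1],[0,0,0.2],[0,0,0.3],[0,0,0.4],[0,0,0.5]],"rot":[[0,0,0],[0,0,0],[0,0,0],[0,0,0],[0,0,0]]}' | egrep 'pos|force'
```

```text
position: [0.5825, 0.0903, 0.2381]
force: [-0.3, -3.5, 4.9]
position: [0.5822, 0.0905, 0.2427]
force: [-1.5, -4.8, 3.9]
```

```bash
python3 -m crank '{"travel":[[0,0,0.1],[0,0,0.1],[0,0,0.1],[0,0,0.1],[0,0,0.1],[0,0,0.1]],"rot":[[0,0,0],[0,0,0],[0,0,0],[0,0,0],[0,0,0],[0,0,0]]}' 0.2 | egrep 'pos|force|grip'
python3 -m crank '{"travel":[[0,0,0.5],[0,0,1.5],[0,0,3],[0,0,5],[0,0,7],[0,0,9],[0,0,10],[0,0,10]],"rot":[[0,0,0],[0,0,0],[0,0,0],[0,0,0],[0,0,0],[0,0,0],[0,0,0],[0,0,0]]}' | egrep 'clock|pos|force'
python3 - <<'E'
from h import *
for n in ("scene","side","wrist"):
    f=bot.grab_frame(n)
    x,y,w,h={"scene":(200,180,150,120),"side":(220,100,150,120),"wrist":(0,0,560,420)}[n]
    k=5 if n!="wrist" else 1
    cv2.imwrite(f"pics/e_{n}.png",cv2.resize(f[y:y+h,x:x+w,::-1],None,fx=k,fy=k))
E
```

```text
position: [0.5823, 0.0908, 0.2436]
force: [0.7, -0.8, 0.0]
grip_width: 0.0512
clock: 12.35
position: [0.5826, 0.0907, 0.3452]
force: [-0.2, 0.1, -0.6]
```

View pics/e_wrist.png

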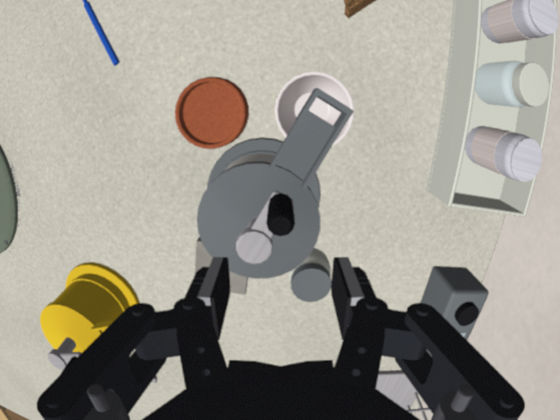

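View pics/e_scene.png

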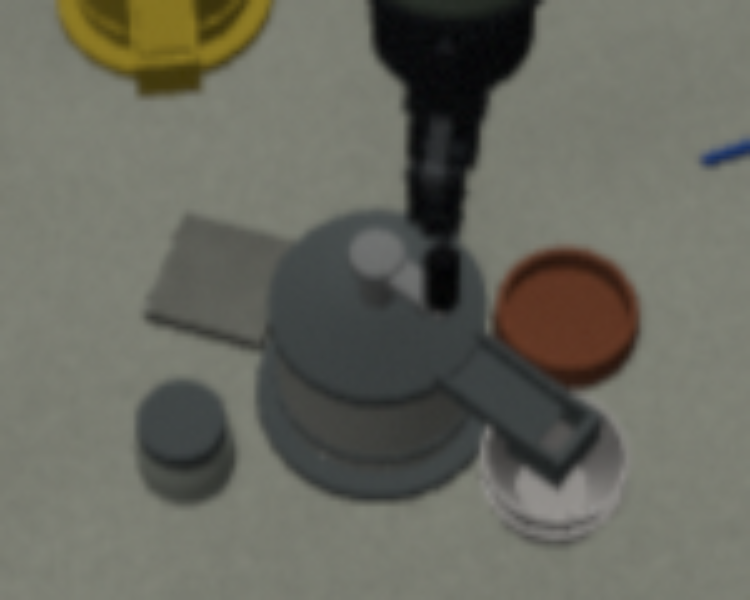

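View pics/e_side.png

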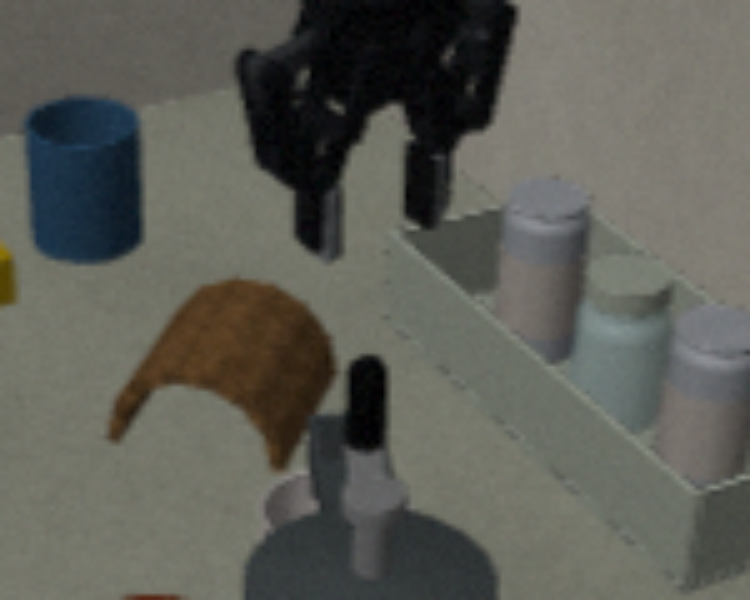

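```bash
python3 - <<'E'
from h import *
m=bot.camera_model("wrist"); ms=bot.camera_model("scene")
a=fatz(m,(325,108),.085)[:2];b=fatz(m,(314,109),.065)[:2]
c=atz(ms,(312.2,267.8),.085)[:2];d=atz(ms,(310.4,271.8),.065)[:2]
print(a,b,np.hypot(*(a-b)),c,d,np.hypot(*(c-d)))
hub=fatz(m,(254,246),.164); han=fatz(m,(281,221),.186); print(hub,han,np.degrees(np.arctan2(*(han-hub)[1::-1])))
print(bot.job_done())
E
```

```text
[0.61788354 0.16919534] [0.60918786 0.16633819] 0.009153037812351881 [0.6135124 0.1683455] [0.61692004 0.16508295] 0.004717647348323279
[0.56436467 0.05052491 0.164     ] [0.58337408 0.08431258 0.186     ] 60.6372931781732
the job is handed in; nothing more can be done
None
```

I turned the spout of the white, grey-covered dispenser about +60° (counter-clockwise, the shorter way) to stand over the stacked bowls, and handed the job in. No verdict was reported.

**How it went:** I gripped the handle and pressed at about 10 mm/s until it bottomed, about 18 mm down. I eased off to about 8–9 N, swung the crank round with under 10 N sideways, let it rise slowly and released it. The robot's clock read about 12.5 s.

**Press force:** the last 1 mm of the press took the reading from 10 N to 22.9 N. That is above the 11 N target but below the 25 N limit.

**Last checks:**
- **Crank:** the hub is back at its original height in the scene picture, so the crank looks fully up and locked. I did not test the lock by pushing on it.
- **Outlet over the bowls:** the outlet measures 5 mm from the bowls' middle in the scene camera and 9 mm in the wrist camera. Both are within the 13 mm limit, but the cameras put it on opposite sides of the middle.
- **Crank angle:** one rough wrist-camera reading of the handle gave 61°. The outlet measurements gave 65–68°, so I relied on those.
- **Surroundings:** the bowls and the bystanders beside the dispenser look unmoved. The gripper is clear, about 100 mm above where it gripped, and the wrist force is close to zero.

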